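Read a sample vial in the tube photometer, holding the aperture slide open

TASK

Set up a reading on the tube photometer: move the vial with the blue cap insert from the white rack into the sample well so that it stands fully home, then shut the light cover completely over it. Only then, because the detector must not see room light, pull the spring-return black bar handle out until its yellow pointer stands opposite the red rider on the scale, and finish while still holding it there: do not let go. Leave the red rider as it is set, the other three vials in their pockets and the timer where it lies.

Things in the scene. Friction and masses are not known exactly. Their poses are not given: they have to be found in the camera images.
- photometer: White bench photometer, fixed. Origin on the bench under its middle; x to its back, y to its left, z up; the bar handle is at its front (-x). Housing x -64 to 74, y +-88 mm, top 58 mm high; aluminium turret 64x64 mm on its left half, top at 78 mm; sloping grey console on the right half at the back, up to 88 mm high; flat foot plate, 11 mm high, under the slide and scale to x = -172, y -91 to 5 mm
- well_mouth (a point): Centre of the well's mouth on top of the aluminium turret, 78 mm above the bench. Round well, 13.8 mm wide with a small chamfer, 16 mm deep
- well_floor (a point): Centre of the well's floor, 16 mm below the mouth. A vial fully home stands upright with its foot here and its upper 17 mm above the turret
- sample_vial: The vial to be read: capped cryovial 33 mm tall, green contents, body 11.2 mm wide up to 24 mm, beige cap 12.2 mm wide above, blue insert in the cap's top (the only blue one). Origin at the middle of its foot, z up; under 20 g. Starts upright in any of four rack pockets, foot 20 mm above the bench, upper 23 mm out of the rack; other vials at least 70 mm away
- cryo_rack: White cryo rack with many square pockets, 142 (x) x 222 (y) x 30 mm, fixed to the bench. Origin under its middle. Pockets 13 mm wide, floor 20 mm above the bench, top 30 mm
- vial_red: Another vial of the same size in the rack, red cap insert; stays in its pocket
- vial_yellow: Another vial of the same size in the rack, yellow cap insert; stays in its pocket
- vial_white: Another vial of the same size in the rack, plain white cap; stays in its pocket
- cover (a joint): Angle of the black light cover (rad): 0 shut on the turret, starts open at 1.3 to 1.8 (1.57 upright). A hollow box 66 mm along the hinge x 68 x 27 mm with a small lip on its free edge, hinged on the turret's left (+y) edge; it swings over to the right to shut. Stiff hinge: it stays where it is left, takes about 0.05 N m to move and must be pushed all the way down
- cover_hinge (a point): Middle of the cover's hinge line, along the photometer's x, 36 mm left of the well's centre, level with the turret's top (78 mm). Axes are the cover's: shut, those of the photometer; x stays along the hinge, -y points from the hinge to the cover's free edge, z out of its top face
- cover_face (a point): Point on the cover's outer (top) face, 45 mm from the hinge and 27 mm out from the hinge plane, in the middle of its width; axes as at cover_hinge. A good place to push. When shut it lies 105 mm above the bench, over the turret
- aperture_slide: Spring-return slide with a black bar handle on two 7 mm rods. Origin at the middle of the bar: round, 12 mm thick, 60 mm long along the photometer's y, 45 mm above the bench. The rods, 52 mm apart, run back (+x) into the housing; 45 mm between them and about 30 mm behind the bar are free for a finger. At rest 107 mm in front of the origin; pulls along -x, at most 52 mm, against 4.5 to 11 N
- pointer (a point): Tip of the small yellow pointer on the left end of the bar handle, beside the scale; it moves with the slide
- index_mark (a point): Middle of the red rider (8 mm wide) on the scale, at the side facing the pointer; set 18 to 40 mm out from where the pointer rests. The scale is an upright aluminium fin 7 mm thick at the photometer's y = -6 mm, x = -64 to -168 mm, top 45 mm high, the rider's top 49 mm, with black strokes every 5 mm
- timer: Small beige lab timer lying loose on the bench, 66 x 66 x 18 mm; stays where it is

How it is judged:
By the outcome, as a careful person would: the job done as asked, in the order asked, and still so for the second after the job is handed in, while the arm keeps its last pose, push and grip.
It also fails if it takes over 59 s, if anything falls off the work surface, if the arm or the gripper's body presses on something with over 40 N, if the wrist force passes 120 N, or if a joint passes its speed limit or range.

ROBOT

A 6-joint arm with a two-finger parallel gripper is mounted at the origin on a cart in front of the work surface, level with it; the furniture and walls round the work are solid. World frame = base frame: x ahead of the robot, y to its left, z up, the work surface at z = 0. Lengths are in m, angles in degrees, forces in N, time in s.
With the tool pointing down it reaches from about 0.3 to 0.825 m from the base axis. Payload 5.4 kg.
Tool frame: the origin (TCP) lies on the front face of the gripper's body, between the roots of the fingers; the fingertips stand 88 mm ahead of it and the grasp point (between the pads) lies 69 mm ahead of it; z points along the fingers, y is the line along which they close (so a half turn about z gives the same grasp; the last joint's range is limited). The gripper opens to 92 mm and grips with 3 to 60 N. Pads are 20 mm wide; open, the fingers measure 128 mm over their backs; the gripper's body (75 mm by 189 mm) begins 69 mm behind the grasp point.
Start: joints at [56.545, 9.076, 91.501, -0, 79.423, -12.038], TCP at [0.21, 0.535, 0.303] pointing down, gripper open.
Joint ranges: [-166.64, 166.64], [-54.1, 131.32], [10.49, 154.53], [-73.88, 253.88], [9.74, 151.15], [-171.62, 171.62]. Speed limits (degrees/s): [147.25, 147.25, 180, 180, 180, 180].

INTERFACE

Orientations are given as [roll, pitch, yaw] about the fixed x, y, z axes, in that order (R = Rz(yaw) Ry(pitch) Rx(roll)).
In Python, from rig import arm, imaging, order gives the robot as it stands.
- The arm moves only by the shell command python3 -m crank 'ROWS' [FORCE]. ROWS is a JSON list of rows, 1 to 5 of them, each of 7 numbers: dx, dy, dz in shares of 0.6 m (1.0 is 0.6 m), then a rotation vector rx, ry, rz in parts of the range, where 1.0 means 90 degrees, then the finger opening in m; each row shifts and turns the commanded pose from where the row before left it, along the tool's axes as they then stand; what a row does not reach is not made up. A row lasts 1/12 s, in which the tool goes at most 0.0417 m and 7.16 degrees, less where a joint would pass 70% of its speed; a pose out of reach is approached as far as the arm can. The fingers move at their own pace and stop on an object; FORCE is the grip in N (left out, the last holds). Time passes only in rows, so rows that do not move let the fingers close. It prints the time, the measured TCP pose, the force, the opening and the grip force at its end. Shift and turn numbers lie between -1 and 1, and a call with a number outside is refused. Input that does not fit is refused with a message, and nothing moves.
- arm.sense(): the state, without advancing time (a new reading comes with each control period).
- imaging.grab_frame(name): name is "side" or "top" or "wrist"; returns (picture, depth): 384x512x3 uint8, red, green, blue; 384x512 float32, m along the optical axis (not along the pixel's ray), 0 where there is no reading.
- imaging.camera_params(name): a dict with "vertical_fov" (degrees; the focal length in pixels is half the picture's height over the tangent of half this angle, whatever the lens; pixels are square), "cx", "cy" (the principal point, pixels), "pose" (4x4, takes a point from camera to world coordinates); the wrist camera has in their place "tool_from_camera" (4x4, takes a point from camera to tool coordinates, whose origin is the TCP and whose axes are the flange's). Camera axes: x right, y up, looking along -z (the intrinsics and any distortion apply to the point x, -y, -z); pixel columns grow to the right and rows downward; lengths in m; the calibration is good to about 2 mm. The wrist camera is an equidistant fisheye: a pixel r from the principal point sees the ray r / f radians off the axis. A picture is of the moment at which its call begins: read the wrist's pose just before it. camera_params takes no time and is no camera call.
- order.close_job(): hands the job in; it is judged then, once.
The state is a dict: "t": time; "qpos": joint angles; "joint_vel": joint speeds; "effort": joint torques, N m; "tool_pos": TCP position; "tool_rot": TCP orientation; "ft_force": force on the tool from outside, world axes, zero at the start; "moment": the same for the moment, N m; "gripper_width": finger opening in m; "gripper_force": force on a finger pad.
Only numpy, scipy, OpenCV 4.12 (cv2) and the standard library are available. Lean on these libraries where they do the work, as an engineer would, in place of code of your own. Each camera call takes 0.05 s, during which the arm holds its last target. There are 200 camera calls.

## Working session

There is one attempt and no reset: what is moved stays moved. The work goes in short steps, Python scripts to look and compute and a shell command to move; the robot and the scene stay as the last step left them, time stands still between calls to the robot, and variables do not carry over. Pictures are saved under pics/ and viewed, at most 10 in all, crops included, and the job is handed in when it is done.

```bash
ls; mkdir -p pics; cat > h.py <<'E'
import numpy as np, cv2
from rig import arm, imaging, order
from scipy.spatial.transform import Rotation as R
def grab(n):
    s=arm.sense(); p=imaging.camera_params(n); im,d=imaging.grab_frame(n)
    f=192/np.tan(np.radians(p["vertical_fov"])/2)
    if "pose" in p: T=np.array(p["pose"])
    else:
        W=np.eye(4); W[:3,:3]=R.from_euler('xyz',s["tool_rot"],degrees=True).as_matrix(); W[:3,3]=s["tool_pos"]
        T=W@np.array(p["tool_from_camera"])
    return dict(n=n,im=im,d=d,f=f,T=T,cx=p["cx"],cy=p["cy"],p=p)
def rays(c,uv):
    uv=np.atleast_2d(np.asarray(uv,float)); x=(uv[:,0]-c["cx"])/c["f"]; y=(uv[:,1]-c["cy"])/c["f"]
    if c["n"]=="wrist":
        r=np.hypot(x,y)+1e-12; v=np.c_[np.sin(r)*x/r,-np.sin(r)*y/r,-np.cos(r)]
    else:
        k=c["p"].get("distortion",None)
        v=np.c_[x,-y,-np.ones(len(x))]
    return v@c["T"][:3,:3].T
def onplane(c,uv,z):
    v=rays(c,uv); o=c["T"][:3,3]; return o+v*((z-o[2])/v[:,2])[:,None]
def bydepth(c,uv):
    uv=np.atleast_2d(np.asarray(uv,int)); v=rays(c,uv); a=-c["T"][:3,2]
    d=c["d"][uv[:,1],uv[:,0]]; return c["T"][:3,3]+v*(d/(v@a))[:,None]
def save(c,n): cv2.imwrite(f"pics/{n}.png",cv2.cvtColor(c["im"],cv2.COLOR_RGB2BGR))
E
python3 - <<'E'
from h import *
for n in("top","side","wrist"):
    c=grab(n); print({k:v for k,v in c["p"].items()}); save(c,n+"0"); np.savez(n+"0",im=c["im"],d=c["d"])
print(arm.sense())
ims=[cv2.imread(f"pics/{n}0.png") for n in("top","side")]
E
```

```text
pics
{'vertical_fov': 56.15130810319896, 'cx': 247.71745542635682, 'cy': 186.1880123241391, 'pose': array([[-0.01641972,  0.99147354, -0.12926951,  0.39262124],
       [-0.9997394 , -0.01833053, -0.0136057 , -0.01492167],
       [-0.01585927,  0.12901242,  0.99151615,  1.07457876],
       [ 0.        ,  0.        ,  0.        ,  1.        ]])}
{'vertical_fov': 43.038061199551684, 'cx': 254.4243766493584, 'cy': 199.60089340811066, 'pose': array([[ 0.99990938,  0.00982686,  0.00920172,  0.52048313],
       [ 0.00123834,  0.61347293, -0.78971478, -1.0729762 ],
       [-0.01340542,  0.7896546 ,  0.61340517,  0.91632792],
       [ 0.        ,  0.        ,  0.        ,  1.        ]])}
{'vertical_fov': 65.70646984690485, 'cx': 256.8680673885739, 'cy': 188.42381880356922, 'tool_from_camera': array([[-1.00198454e-03,  9.55114668e-01,  2.96234649e-01,
         8.37423212e-02],
       [ 9.99998234e-01,  1.42801183e-03, -1.22177563e-03,
         2.55478923e-04],
       [-1.58996241e-03,  2.96232902e-01, -9.55114412e-01,
        -8.20731430e-02],
       [ 0.00000000e+00,  0.00000000e+00,  0.00000000e+00,
         1.00000000e+00]])}
{'t': 0.15, 'qpos': array([ 5.65452917e+01,  9.10594461e+00,  9.15535605e+01, -1.39336010e-04,
        7.94242829e+01, -1.20385527e+01]), 'joint_vel': array([-0.00956337, -0.12038074, -0.10045939,  0.01012466,  0.03361238,
       -0.03749057]), 'effort': array([ 4.55462332e-04, -3.85919523e+01, -3.22433066e+01,  7.01501244e-02,
        3.51234677e-02, -1.04076266e-04]), 'tool_pos': array([0.20978304, 0.53498636, 0.30194726]), 'tool_rot': array([-1.79918026e+02, -1.73417175e-02,  1.58583858e+02]), 'ft_force': array([-0.46771719, -0.48262432, -0.16732728]), 'moment': array([ 0.01502598,  0.03518722, -0.00036206]), 'gripper_force': 0.0, 'gripper_width': 0.09156970502030602}
```

View pics/top0.png

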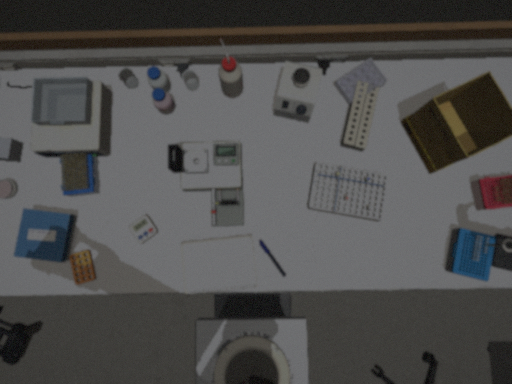

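View pics/side0.png

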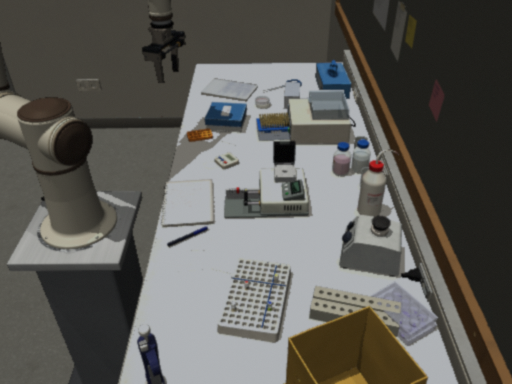

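The top view shows the photometer around px (212,180), with the cover open at (175,158), the well near (197,157), the slide below at (228,205) and the rack at (348,192). The side view shows the same layout.

```bash
python3 - <<'E'
from h import *
t=np.load("top0.npz")["im"];s=np.load("side0.npz")["im"]
def z(im,x,y,w,h,k,W,H): return cv2.resize(im[y:y+h,x:x+w],(W,H),interpolation=cv2.INTER_CUBIC)
a=np.vstack([np.hstack([z(t,160,130,95,105,4,400,440) ,z(t,300,155,95,105,4,400,440)])])
a=np.clip(a.astype(float)*1.6,0,255).astype(np.uint8)
cv2.imwrite("pics/topcrop.png",a[:,:,::-1])
a=np.hstack([z(s,215,130,100,100,4,400,400),z(s,215,250,90,95,4,400,422)[:400]])
a=np.clip(a.astype(float)*1.4,0,255).astype(np.uint8)
cv2.imwrite("pics/sidecrop.png",a[:,:,::-1])
E
```

```text
(no output)
```

View pics/topcrop.png

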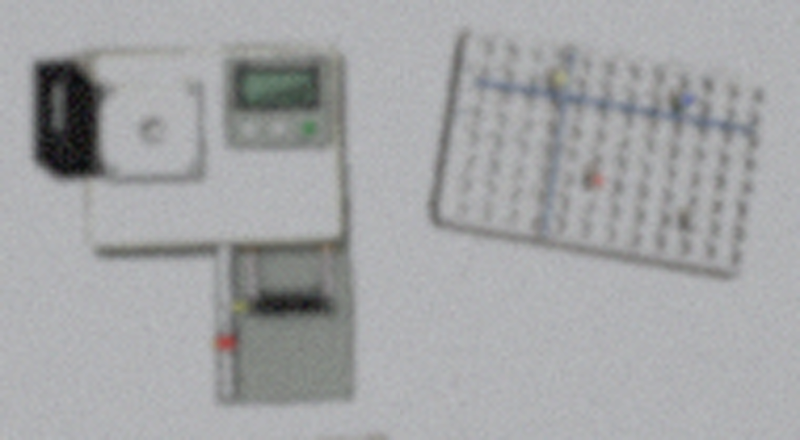

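View pics/sidecrop.png

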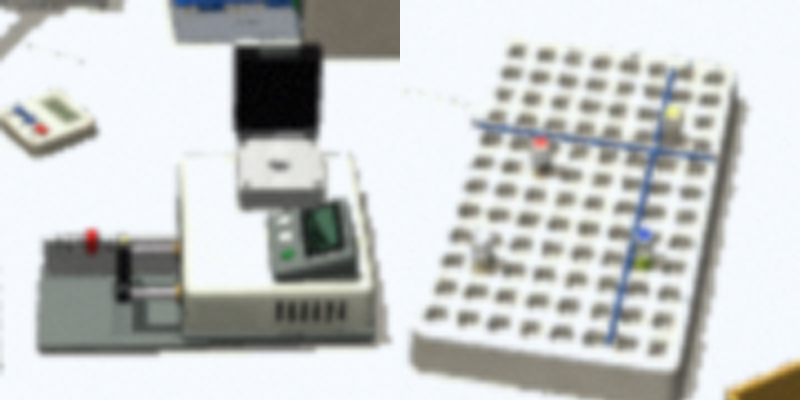

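The crops show the well's mouth at top px (196.1,160.8), the blue insert at about (368,179), the rider at about (214,212), the yellow pointer at about (217,203) and the open cover on the turret's left.

```bash
python3 - <<'E'
from h import *
class C(dict):pass
def ld(n):
    p=imaging.camera_params(n); a=np.load(n+"0.npz"); return dict(n=n,im=a["im"],d=a["d"],f=192/np.tan(np.radians(p["vertical_fov"])/2),T=np.array(p["pose"]),cx=p["cx"],cy=p["cy"],p=p)
t=ld("top");s=ld("side")
P=lambda k,v:print(k,np.round(v,4))
P("well",onplane(t,[196.1,160.8],.078))
for c,b in((t,(300,155,395,260)),(s,(215,250,305,345))):
    x0,y0,x1,y1=b; h=cv2.cvtColor(c["im"],cv2.COLOR_RGB2HSV)[y0:y1,x0:x1]
    m=((h[...,0]>112)&(h[...,0]<128)&(h[...,1]>110)).astype(np.uint8)
    n,l,st,ce=cv2.connectedComponentsWithStats(m)
    for i in range(1,n):
        if st[i,4]>2: P(c["n"]+str(st[i,4]),onplane(c,ce[i]+[x0,y0],.053))
def mask(c,b,lo,hi,z,k,sm=90):
    x0,y0,x1,y1=b; h=cv2.cvtColor(c["im"],cv2.COLOR_RGB2HSV)[y0:y1,x0:x1].astype(int)
    H=(h[...,0]+(90 if lo>hi else 0))%180; 
    if lo>hi: lo,hi=(lo+90)%180,(hi+90)%180
    v,u=np.nonzero((H>=lo)&(H<=hi)&(h[...,1]>sm)); P(k+c["n"]+str(len(u)),onplane(c,[u.mean()+x0,v.mean()+y0],z))
mask(t,(205,180,235,230),170,10,.049,"rider",120);mask(s,(220,180,245,200),170,10,.047,"rider",120)
mask(t,(205,195,225,210),22,35,.045,"ptr",80);mask(s,(240,185,252,195),22,35,.045,"ptr",80)
# photometer housing corners (crop px)
for u,v,z in((95,250,.058),(343,245,.058),(85,50,.058),(340,48,.058),(218,402,.045),(352,402,.011)):
    P("c",onplane(t,[160+u/4.21,130+v/4.19],z))
for u,v in((460,32),(433,222),(735,275),(762,92)): P("rack",onplane(t,[300+(u-400)/4.21,155+v/4.19],.03))
# turret corners
for u,v in((203,82),(203,180),(97,180)): P("tur",onplane(t,[160+u/4.21,130+v/4.19],.078))
# timer
for u,v in((145,230),): P("timer",onplane(t,[u,v],.018))
E
```

```text
well [[0.5976 0.1434 0.078 ]]
side3 [[ 0.5419 -0.3425  0.053 ]]
ridertop3 [[0.4558 0.0984 0.049 ]]
riderside10 [[0.4568 0.0938 0.047 ]]
ptrtop0 [[nan nan nan]]
ptrside0 [[nan nan nan]]
c [[0.5186 0.1851 0.058 ]]
c [[0.5189 0.0169 0.058 ]]
c [[0.6583 0.193  0.058 ]]
c [[0.6562 0.017  0.058 ]]
c [[0.4146 0.1034 0.045 ]]
c [[0.4137 0.0137 0.011 ]]
rack [[ 0.5951 -0.1975  0.03  ]]
rack [[ 0.4619 -0.1737  0.03  ]]
rack [[ 0.422  -0.3779  0.03  ]]
rack [[ 0.5485 -0.4046  0.03  ]]
tur [[0.6293 0.109  0.078 ]]
tur [[0.5621 0.1092 0.078 ]]
tur [[0.5634 0.1801 0.078 ]]
timer [[0.4066 0.3024 0.018 ]]<stdin>:18: RuntimeWarning: Mean of empty slice.
  ret = ret.dtype.type(ret / rcount)
```

Careful with the scale: shifts go in shares of 0.6 m and turns go in shares of 90 degrees. That gives: -0.0311 m / 0.6 = -0.0518, -0.025 m / 0.6 = -0.0417, -7.14 degrees / 90 = -0.0793.

```bash
python3 -m crank '[[0, 0, 0, 0, 0, -0.0793, 0.092], [0, 0, 0, 0, 0, -0.0793, 0.092], [0, 0, 0, 0, 0, -0.0793, 0.092], [-0.0417, -0.0518, 0, 0, 0, 0, 0.092], [-0.0417, -0.0518, 0, 0, 0, 0, 0.092]]' && python3 -m crank '[[-0.0417, -0.0518, 0, 0, 0, 0, 0.092], [-0.0417, -0.0518, 0, 0, 0, 0, 0.092], [-0.0417, -0.0518, 0, 0, 0, 0, 0.092], [-0.0417, -0.0518, 0, 0, 0, 0, 0.092], [-0.0417, -0.0518, 0, 0, 0, 0, 0.092]]' && python3 -m crank '[[-0.0417, -0.0518, 0, 0, 0, 0, 0.092], [-0.0417, -0.0518, 0, 0, 0, 0, 0.092], [-0.0417, -0.0518, 0, 0, 0, 0, 0.092], [-0.0417, -0.0518, 0, 0, 0, 0, 0.092], [-0.0417, -0.0518, 0, 0, 0, 0, 0.092]]' && python3 -m crank '[[-0.0417, -0.0518, 0, 0, 0, 0, 0.092], [-0.0417, -0.0518, 0, 0, 0, 0, 0.092], [0, 0, 0, 0, 0, 0, 0.092], [0, 0, 0, 0, 0, 0, 0.092]]'
python3 - <<'E'
from h import *
c=grab("wrist"); s=arm.sense(); print(s["tool_pos"],s["tool_rot"],s["qpos"])
np.savez("w1",im=c["im"],d=c["d"],T=c["T"])
im=cv2.resize(c["im"],(800,600),interpolation=cv2.INTER_CUBIC); cv2.imwrite("pics/w1.png",im[:,:,::-1])
E
```

```text
t: 0.57
tool_pos: [0.2594, 0.473, 0.3022]
tool_rot: [-180.0, -0.0, -179.7]
ft_force: [0.5, -0.3, 1.1]
gripper_width: 0.0919
gripper_force: 0.0
t: 0.98
tool_pos: [0.3856, 0.3159, 0.3026]
tool_rot: [-180.0, -0.0, -180.0]
ft_force: [-0.8, -0.1, 0.5]
gripper_width: 0.092
gripper_force: 0.0
t: 1.4
tool_pos: [0.5107, 0.1603, 0.3025]
tool_rot: [180.0, -0.0, 180.0]
ft_force: [1.3, 0.8, -0.2]
gripper_width: 0.0921
gripper_force: 0.0
t: 1.73
tool_pos: [0.5606, 0.0983, 0.302]
tool_rot: [180.0, -0.1, 179.8]
ft_force: [-0.5, 0.4, 0.8]
gripper_width: 0.092
gripper_force: 0.0
[0.55984897 0.09960149 0.30214379] [ 1.79971643e+02 -7.82469058e-02  1.79925433e+02] [-2.09535479e+00  8.20720617e+00  9.25339284e+01  2.60300811e-02
  7.93380647e+01 -9.20256018e+01]
```

View pics/w1.png

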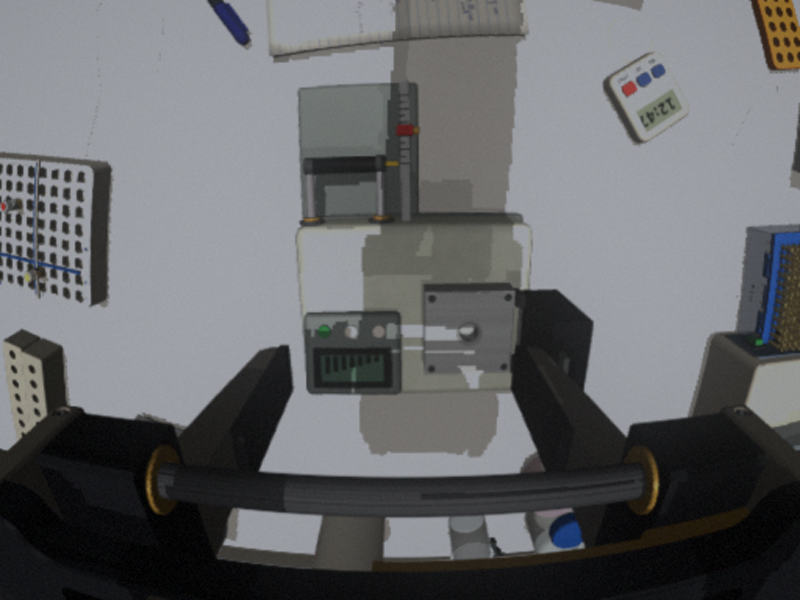

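Wrist view, picture turned so that the robot is up: the well is at (469,331) in the 800-px picture, with turret screws at (431,297), (507,297), (432,370) and (505,369). The rider is at (405,130), the pointer tip at (397,163), the bar from (305,165) to (385,163), and the cover is open to the right at about (552,340).

```bash
python3 - <<'E'
from h import *
p=imaging.camera_params("wrist");a=np.load("w1.npz")
c=dict(n="wrist",im=a["im"],d=a["d"],T=a["T"],f=192/np.tan(np.radians(p["vertical_fov"])/2),cx=p["cx"],cy=p["cy"],p=p)
k=1.5625
def P(n,u,v,z):
    uv=np.array([u,v])/k; print(n,np.round(onplane(c,uv,z)[0],4),"depth",np.round(bydepth(c,np.round(uv))[0],4))
P("well",469,331,.078)
q=[(431,297),(507,297),(432,370),(505,369)]
for x in q: P("screw",*x,.078)
P("rider",405,130,.049);P("riderR",414,130,.045);P("ptr",397,163,.045);P("barL",305,165,.051);P("barR",385,163,.051)
for x in((299,226),(529,222),(305,391)): P("house",*x,.058)
for x in((300,89),(417,84)):P("foot",*x,.011)
P("coverface",575,320,.12);P("cov top",555,330,.14)
for uv in((345,90),(345,165),(270,160)): P("x",uv[0],uv[1],.05)
m=((cv2.cvtColor(c["im"],cv2.COLOR_RGB2HSV)[...,2]<130)).astype(np.uint8)
# cover depth points
ys,xs=np.mgrid[185:260:6,325:385:6]; pts=bydepth(c,np.c_[xs.ravel(),ys.ravel()]); pts=pts[pts[:,2]>.085]; print(np.round(pts[np.argsort(pts[:,2])][::3],3))
E
```

```text
well [0.5993 0.1469 0.078 ] depth [0.6056 0.1492 0.0629]
screw [0.5737 0.1193 0.078 ] depth [0.5732 0.1193 0.0794]
screw [0.574  0.1731 0.078 ] depth [0.5737 0.1724 0.0786]
screw [0.63  0.121 0.078] depth [0.6294 0.1204 0.0797]
screw [0.6304 0.1759 0.078 ] depth [0.6299 0.1755 0.0785]
rider [0.4589 0.1019 0.049 ] depth [0.4587 0.1016 0.0489]
riderR [0.4587 0.1083 0.045 ] depth [0.4584 0.1084 0.0431]
ptr [0.4828 0.0961 0.045 ] depth [0.4824 0.096  0.0472]
barL [0.4825 0.03   0.051 ] depth [0.4829 0.0301 0.0527]
barR [0.4826 0.0876 0.051 ] depth [0.4823 0.0871 0.0501]
house [0.5261 0.0254 0.058 ] depth [0.5352 0.012  0.0007]
house [0.5234 0.1915 0.058 ] depth [0.5314 0.2084 0.001 ]
house [0.6595 0.0203 0.058 ] depth [ 0.6915  0.0062 -0.    ]
foot [0.4207 0.0187 0.011 ] depth [0.4206 0.0186 0.0104]
foot [0.4195 0.1118 0.011 ] depth [ 0.4179  0.1124 -0.0013]
coverface [0.5763 0.2093 0.12  ] depth [0.5669 0.1986 0.1456]
cov top [0.5749 0.1889 0.14  ] depth [0.5721 0.1862 0.1465]
x [0.429  0.0596 0.05  ] depth [0.4241 0.0554 0.0121]
x [0.4836 0.059  0.05  ] depth [0.484  0.0593 0.051 ]
x [0.4776 0.0036 0.05  ] depth [ 4.771e-01 -1.030e-02 -1.000e-04]
[[0.568 0.201 0.1  ]
 [0.568 0.207 0.102]
 [0.568 0.194 0.12 ]
 [0.567 0.194 0.139]
 [0.567 0.2   0.14 ]
 [0.602 0.203 0.145]
 [0.576 0.193 0.146]
 [0.576 0.187 0.146]
 [0.57  0.186 0.146]
 [0.589 0.207 0.146]
 [0.582 0.187 0.146]
 [0.57  0.192 0.147]
 [0.551 0.146 0.215]
 [0.552 0.151 0.223]
 [0.552 0.155 0.224]
 [0.569 0.144 0.229]
 [0.551 0.149 0.233]
 [0.556 0.144 0.238]
 [0.563 0.144 0.24 ]
 [0.551 0.153 0.241]
 [0.551 0.148 0.248]
 [0.553 0.144 0.25 ]
 [0.551 0.149 0.255]
 [0.551 0.159 0.256]
 [0.551 0.144 0.261]
 [0.551 0.157 0.262]]
```

Converted, -0.0402 m / 0.6 = -0.067, 0.0017 m / 0.6 = 0.0028.

```bash
python3 -m crank '[[0.0028, -0.067, 0, 0, 0, 0, 0.092], [0.0028, -0.067, 0, 0, 0, 0, 0.092], [0.0028, -0.067, 0, 0, 0, 0, 0.092], [0.0028, -0.067, 0, 0, 0, 0, 0.092], [0.0028, -0.067, 0, 0, 0, 0, 0.07]]' && python3 -m crank '[[0.0028, -0.067, 0, 0, 0, 0, 0.06], [0.0028, -0.067, 0, 0, 0, 0, 0.06], [0.0028, -0.067, 0, 0, 0, 0, 0.06], [0.0028, -0.067, 0, 0, 0, 0, 0.06], [0.0028, -0.067, 0, 0, 0, 0, 0.06]]' && python3 -m crank '[[0.0028, -0.067, 0, 0, 0, 0, 0.06], [0, 0, 0.0667, 0, 0, 0, 0.06], [0, 0, 0.0667, 0, 0, 0, 0.06], [0, 0, 0.0167, 0, 0, 0, 0.06], [0, 0, 0, 0, 0, 0, 0.06]]'
cat > vial.py <<'E'
from h import *
def blue(c,z,x0=150,x1=360,sm=110):
    h=cv2.cvtColor(c["im"],cv2.COLOR_RGB2HSV)
    m=((h[...,0]>110)&(h[...,0]<128)&(h[...,1]>sm)).astype(np.uint8)
    n,l,st,ce=cv2.connectedComponentsWithStats(m)
    return [(st[i,2:].tolist(),np.round(ce[i],1),np.round(onplane(c,ce[i],z)[0],4)) for i in range(1,n) if st[i,4]>15]
E
python3 - <<'E'
from vial import *
c=grab("wrist"); s=arm.sense(); print(s["tool_pos"],s["tool_rot"])
np.savez("w2",im=c["im"],d=c["d"],T=c["T"])
for b in blue(c,.053): print(b)
im=cv2.resize(c["im"],(800,600),interpolation=cv2.INTER_CUBIC); cv2.imwrite("pics/w2.png",im[:,:,::-1])
E
```

```text
t: 2.2
tool_pos: [0.5507, -0.1008, 0.3028]
tool_rot: [180.0, 0.0, -179.8]
ft_force: [-0.0, 0.5, 0.1]
gripper_width: 0.0874
gripper_force: 0.0
t: 2.62
tool_pos: [0.5429, -0.3019, 0.3028]
tool_rot: [180.0, 0.0, -179.9]
ft_force: [0.7, 0.6, 0.6]
gripper_width: 0.0599
gripper_force: 0.0
t: 3.03
tool_pos: [0.5398, -0.3391, 0.2084]
tool_rot: [179.6, -0.4, -179.9]
ft_force: [-0.1, 0.8, 0.4]
gripper_width: 0.06
gripper_force: 0.0
[ 0.54119907 -0.34029209  0.21180141] [ 1.79857752e+02 -1.41397671e-01 -1.79890653e+02]
([17, 33, 108], array([500.4,  39.9]), array([ 0.3704, -0.0884,  0.053 ]))
([22, 6, 33], array([250.9, 188.2]), array([ 0.5287, -0.3427,  0.053 ]))
([11, 4, 18], array([283.9, 194.6]), array([ 0.5344, -0.3149,  0.053 ]))
([8, 8, 50], array([251.2, 205.3]), array([ 0.5439, -0.3426,  0.053 ]))
```

View pics/w2.png

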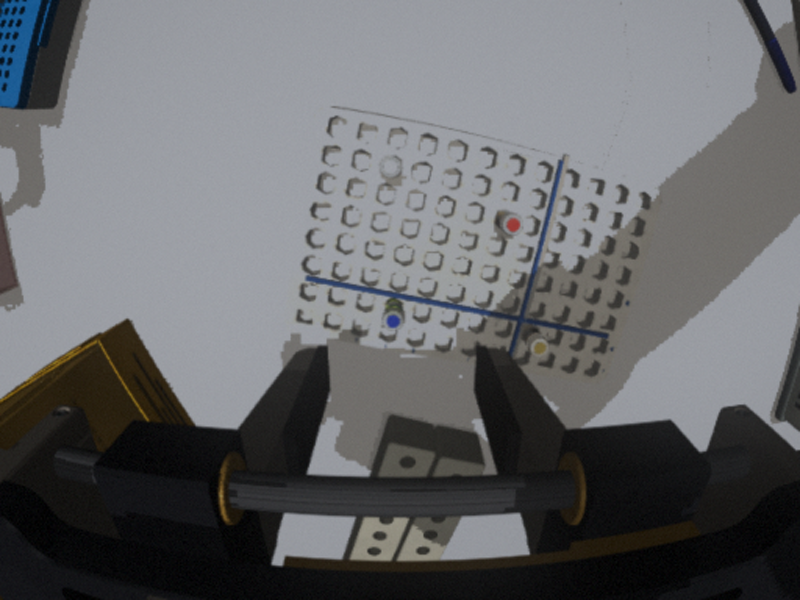

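The blue vial stands at px (393,321) in the 800-px picture, upright in its pocket. The other vials are at (391,166), (513,225) and (539,347), well clear of the fingers.

Converted, 0.02 m / 0.6 = 0.0333, -0.0027 m / 0.6 = -0.0045.

```bash
python3 -m crank '[[-0.0045, -0.0038, 0.0333, 0, 0, 0, 0.04], [0, 0, 0.0333, 0, 0, 0, 0.036], [0, 0, 0.0167, 0, 0, 0, 0.036], [0, 0, 0, 0, 0, 0, 0.036]]'
python3 - <<'E'
from vial import *
c=grab("wrist"); s=arm.sense(); print(s["tool_pos"],s["tool_rot"])
for b in blue(c,.053): print(b)
E
```

```text
t: 3.42
tool_pos: [0.5441, -0.3436, 0.1625]
tool_rot: [179.9, -0.1, -179.9]
ft_force: [-0.5, 0.6, -0.7]
gripper_width: 0.0368
gripper_force: 0.0
[ 0.54452266 -0.34410554  0.16380586] [-1.79981754e+02  1.99776330e-02 -1.79940943e+02]
([4, 10, 17], array([382.8, 110.8]), array([ 0.4649, -0.2579,  0.053 ]))
([9, 4, 17], array([196.9, 187.5]), array([ 0.5192, -0.3842,  0.053 ]))
([10, 4, 18], array([215.9, 191.3]), array([ 0.522 , -0.3711,  0.053 ]))
([13, 5, 25], array([266. , 200.9]), array([ 0.5289, -0.337 ,  0.053 ]))
([10, 5, 20], array([286.7, 205. ]), array([ 0.5319, -0.3226,  0.053 ]))
([11, 3, 19], array([344.7, 216. ]), array([ 0.5407, -0.28  ,  0.053 ]))
([14, 37, 59], array([348.1, 232.8]), array([ 0.5543, -0.2758,  0.053 ]))
([10, 9, 71], array([257.8, 221.1]), array([ 0.5439, -0.3426,  0.053 ]))
([21, 5, 35], array([387.3, 223.6]), array([ 0.5478, -0.2445,  0.053 ]))
```

Converted, 0.02 m / 0.6 = 0.0333, 0.0015 m / 0.6 = 0.0025.

```bash
python3 -m crank '[[0.001, 0.0025, 0.0333, 0, 0, 0, 0.036], [0, 0, 0.03, 0, 0, 0, 0.036], [0, 0, 0, 0, 0, 0, 0.036], [0, 0, 0, 0, 0, 0, 0.036]]' 15 && python3 -m crank '[[0, 0, 0, 0, 0, 0, 0.0], [0, 0, 0, 0, 0, 0, 0.0], [0, 0, 0, 0, 0, 0, 0.0], [0, 0, 0, 0, 0, 0, 0.0], [0, 0, 0, 0, 0, 0, 0.0]]' 15
```

```text
t: 3.8
tool_pos: [0.5438, -0.3431, 0.1259]
tool_rot: [-180.0, 0.0, -180.0]
ft_force: [0.2, -0.0, 0.6]
gripper_width: 0.0361
gripper_force: 0.0
t: 4.22
tool_pos: [0.5439, -0.3435, 0.1259]
tool_rot: [-179.9, 0.1, -180.0]
ft_force: [0.2, -0.7, 4.0]
gripper_width: 0.011
gripper_force: 15.0
```

Converted, -0.03 m / 0.6 = -0.05, -0.02 m / 0.6 = -0.0333.

```bash
python3 -m crank '[[0, 0, -0.0333, 0, 0, 0, 0], [0, 0, -0.05, 0, 0, 0, 0], [0, 0, -0.05, 0, 0, 0, 0], [0, 0, 0, 0, 0, 0, 0], [0, 0, 0, 0, 0, 0, 0]]'
python3 - <<'E'
from vial import *
c=grab("wrist"); s=arm.sense(); print(s["tool_pos"],s["tool_rot"],s["gripper_width"])
for b in blue(c,s["tool_pos"][2]-.073): print(b)
np.savez("w3",im=c["im"],d=c["d"],T=c["T"])
im=cv2.resize(c["im"][150:300,150:350],(800,600),interpolation=cv2.INTER_CUBIC); cv2.imwrite("pics/w3.png",im[:,:,::-1])
E
```

```text
t: 4.63
tool_pos: [0.5444, -0.344, 0.2074]
tool_rot: [-179.8, 0.2, -180.0]
ft_force: [0.7, -0.5, -0.4]
gripper_width: 0.0111
gripper_force: 15.0
[ 0.54353238 -0.34323058  0.20515618] [-1.79958482e+02  4.23089707e-02 -1.79999193e+02] 0.011421929374026783
([13, 30, 95], array([506. ,  33.5]), array([ 0.3999, -0.1753,  0.1322]))
([5, 18, 24], array([357.9, 134.4]), array([ 0.4787, -0.2886,  0.1322]))
([15, 4, 20], array([371.8, 204.4]), array([ 0.5198, -0.2759,  0.1322]))
([11, 11, 93], array([256.7, 245.6]), array([ 0.5456, -0.3442,  0.1322]))
```

View pics/w3.png

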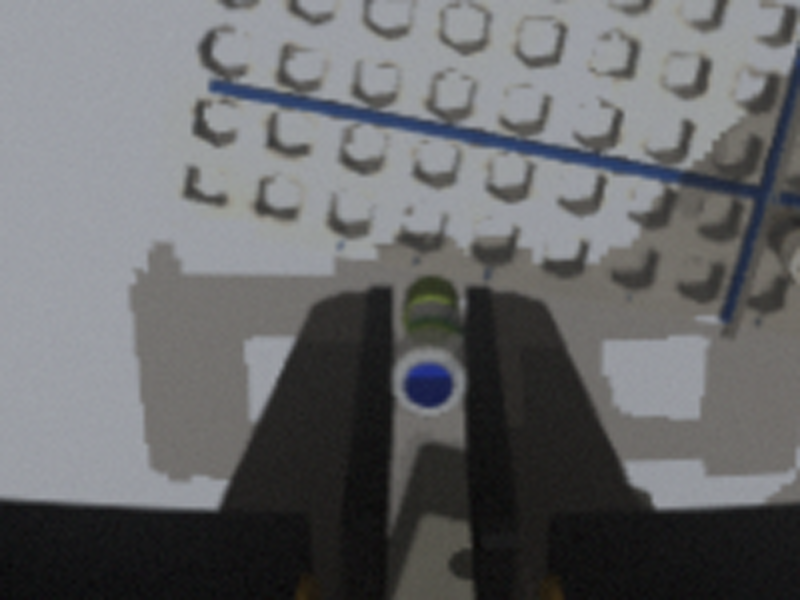

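The vial hangs upright between the pads, with the blue insert at px (428,383) in the crop, i.e. (256.7,245.6). The green foot shows below it, unobstructed.

Converted, 0.0408 m / 0.6 = 0.068, -0.0051 m / 0.6 = -0.0085.

```bash
python3 -m crank '[[-0.0085, 0.068, -0.0333, 0, 0, 0, 0], [-0.0085, 0.068, 0, 0, 0, 0, 0], [-0.0085, 0.068, 0, 0, 0, 0, 0], [-0.0085, 0.068, 0, 0, 0, 0, 0], [-0.0085, 0.068, 0, 0, 0, 0, 0]]' >/dev/null && python3 -m crank '[[-0.0085, 0.068, 0, 0, 0, 0, 0], [-0.0085, 0.068, 0, 0, 0, 0, 0], [-0.0085, 0.068, 0, 0, 0, 0, 0], [-0.0085, 0.068, 0, 0, 0, 0, 0], [-0.0085, 0.068, 0, 0, 0, 0, 0]]' && python3 -m crank '[[-0.0085, 0.068, 0, 0, 0, 0, 0], [-0.0085, 0.068, 0, 0, 0, 0, 0], [0, 0, 0, 0, 0, 0, 0], [0, 0, 0, 0, 0, 0, 0], [0, 0, 0, 0, 0, 0, 0]]'
python3 - <<'E'
from vial import *
c=grab("wrist"); s=arm.sense(); print(s["tool_pos"],s["tool_rot"],s["gripper_width"])
for b in blue(c,s["tool_pos"][2]-.073): print(b)
np.savez("w4",im=c["im"],d=c["d"],T=c["T"])
im=cv2.resize(c["im"][120:300,140:380],(800,600),interpolation=cv2.INTER_CUBIC); cv2.imwrite("pics/w4.png",im[:,:,::-1])
E
```

```text
t: 5.52
tool_pos: [0.5927, 0.0634, 0.2208]
tool_rot: [180.0, -0.2, 180.0]
ft_force: [0.4, -0.3, -1.0]
gripper_width: 0.0113
gripper_force: 15.0
t: 5.93
tool_pos: [0.6034, 0.1425, 0.2213]
tool_rot: [-180.0, -0.2, -180.0]
ft_force: [-0.3, -0.2, -0.0]
gripper_width: 0.0108
gripper_force: 15.0
[0.60359797 0.1417645  0.22162433] [-1.79965096e+02 -1.33554754e-01  1.79950069e+02] 0.01118479928793762
([10, 4, 28], array([411.1,   1.1]), array([0.4564, 0.2303, 0.1486]))
([11, 10, 88], array([256.9, 245.8]), array([0.6029, 0.1426, 0.1486]))
```

View pics/w4.png

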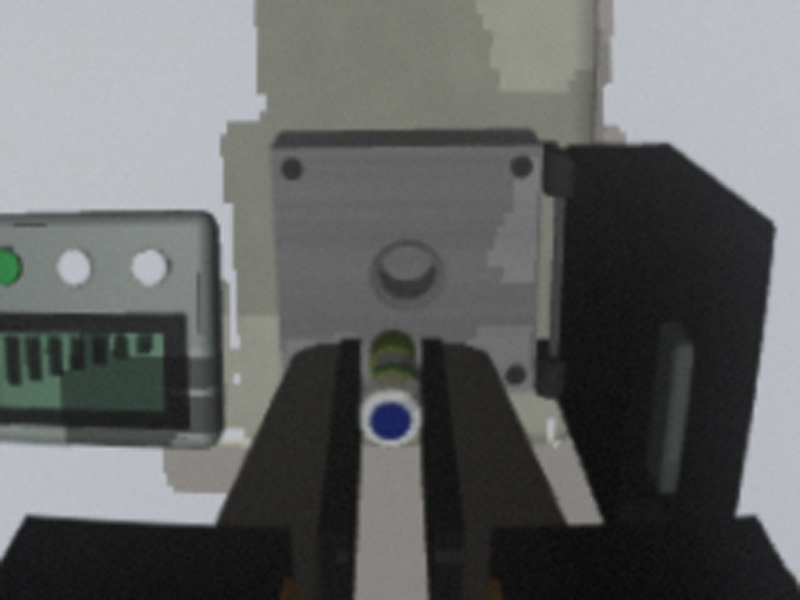

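The insert is at crop px (390,420), the foot at (393,355), and the well mouth is an ellipse centred near (406,272), spanning 370..442 by 240..306. The cover stands upright on the right.

```bash
python3 - <<'E'
from h import *
p=imaging.camera_params("wrist");a=np.load("w4.npz")
c=dict(n="wrist",im=a["im"],d=a["d"],T=a["T"],f=192/np.tan(np.radians(p["vertical_fov"])/2),cx=p["cx"],cy=p["cy"])
px=lambda u,v:np.array([(u+.5)/3.3333-.5+140,(v+.5)/3.3333-.5+120])
z=c["T"][2,3]; print(z)
for n,u,v,h in(("well",406,272.5,.078),("insert",390,420.5,.1486),("foot front",393,350,.1156),("s1",291,169,.078),("s2",522,167,.078),("s3",515,374,.078)):
    print(n,np.round(onplane(c,px(u,v),h)[0],4),np.round(bydepth(c,np.round(px(u,v)))[0],4))
E
```

```text
0.30357148157944636
well [0.6002 0.1464 0.078 ] [0.6054 0.1463 0.0625]
insert [0.6029 0.1425 0.1486] [0.6027 0.1427 0.1491]
foot front [0.6039 0.1431 0.1156] [0.5982 0.1434 0.129 ]
s1 [0.5745 0.1193 0.078 ] [0.5741 0.1194 0.0785]
s2 [0.574  0.1736 0.078 ] [0.574  0.1733 0.079 ]
s3 [0.6276 0.1741 0.078 ] [0.6281 0.1741 0.0772]
```

Converted, 0.018 m / 0.6 = 0.03, 0.004 m / 0.6 = 0.0067.

```bash
python3 -m crank '[[0.0038, 0.0067, 0, 0, 0, 0, 0], [0, 0, 0.03, 0, 0, 0, 0], [0, 0, 0.0267, 0, 0, 0, 0], [0, 0, 0, 0, 0, 0, 0], [0, 0, 0, 0, 0, 0, 0]]'
python3 - <<'E'
from vial import *
c=grab("wrist"); s=arm.sense(); print(s["tool_pos"],s["tool_rot"],s["gripper_width"])
for b in blue(c,s["tool_pos"][2]-.073): print(b)
np.savez("w5",im=c["im"],d=c["d"],T=c["T"])
im=cv2.resize(c["im"][150:270,180:340],(800,600),interpolation=cv2.INTER_CUBIC); cv2.imwrite("pics/w5.png",im[:,:,::-1])
E
```

```text
t: 6.4
tool_pos: [0.6011, 0.1459, 0.188]
tool_rot: [-180.0, -0.1, 179.9]
ft_force: [0.1, -0.5, 0.3]
gripper_width: 0.011
gripper_force: 15.0
[0.60188269 0.14612528 0.18925454] [-1.79998439e+02 -8.78617656e-03  1.79930628e+02] 0.011142233934131846
([11, 11, 91], array([256.9, 245.8]), array([0.6002, 0.1461, 0.1163]))
```

View pics/w5.png

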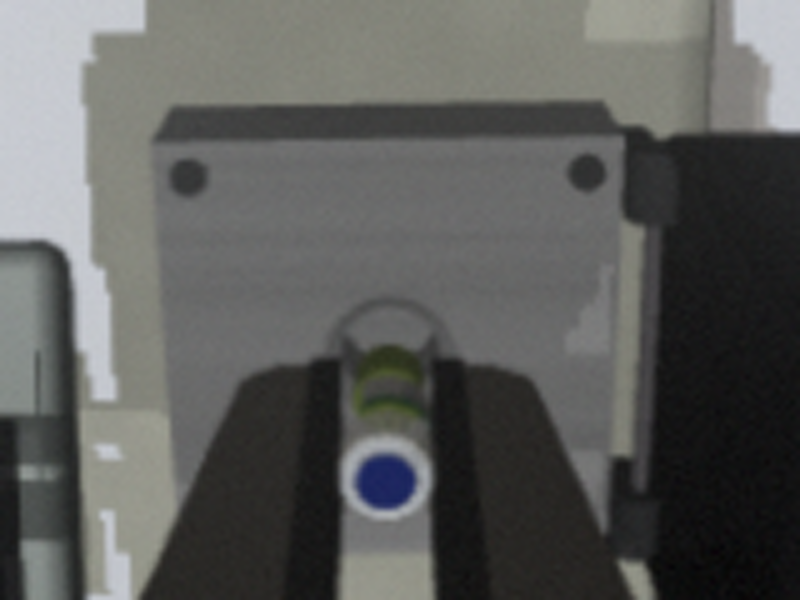

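The ring of the well mouth spans px 332..450 with its near edge at v≈298. The foot, centred at (389,360), is aligned with it; the Y error is under 0.5 mm.

Converted, 0.004 m / 0.6 = 0.0067, 0.003 m / 0.6 = 0.005.

```bash
python3 -m crank '[[0.0007, 0.0005, 0.0067, 0, 0, 0, 0], [0, 0, 0.0067, 0, 0, 0, 0], [0, 0, 0.005, 0, 0, 0, 0], [0, 0, 0, 0, 0, 0, 0], [0, 0, 0, 0, 0, 0, 0]]'
python3 - <<'E'
from vial import *
c=grab("wrist"); s=arm.sense(); print(s["tool_pos"],s["ft_force"],s["gripper_width"])
for b in blue(c,s["tool_pos"][2]-.073): print(b)
E
```

```text
t: 6.87
tool_pos: [0.6013, 0.1472, 0.1778]
tool_rot: [180.0, -0.0, -180.0]
ft_force: [0.6, 0.2, -0.1]
gripper_width: 0.011
gripper_force: 15.0
[0.60136092 0.14720106 0.17785114] [0.1527195  1.40255385 0.10346329] 0.010939622731056807
([11, 11, 90], array([257. , 245.9]), array([0.6012, 0.1475, 0.1049]))
```

Converted, 0.004 m / 0.6 = 0.0067, 0.003 m / 0.6 = 0.005.

```bash
python3 -m crank '[[0, 0, 0.0067, 0, 0, 0, 0], [0, 0, 0.005, 0, 0, 0, 0], [0, 0, 0, 0, 0, 0, 0], [0, 0, 0, 0, 0, 0, 0]]' && python3 -m crank '[[0, 0, 0.0017, 0, 0, 0, 0], [0, 0, 0.0017, 0, 0, 0, 0], [0, 0, 0, 0, 0, 0, 0], [0, 0, 0, 0, 0, 0, 0]]'
python3 - <<'E'
from vial import *
c=grab("wrist"); s=arm.sense(); print(s["tool_pos"],s["ft_force"],s["gripper_width"])
for b in blue(c,s["tool_pos"][2]-.073): print(b)
E
```

```text
t: 7.25
tool_pos: [0.6012, 0.1472, 0.1704]
tool_rot: [-180.0, -0.1, -180.0]
ft_force: [0.3, -0.7, 0.3]
gripper_width: 0.0109
gripper_force: 15.0
t: 7.58
tool_pos: [0.6014, 0.1472, 0.1689]
tool_rot: [180.0, -0.0, -180.0]
ft_force: [0.3, -0.6, -0.6]
gripper_width: 0.0113
gripper_force: 15.0
[0.60145967 0.14717713 0.16895273] [-0.09139929  0.19644015 -0.876704  ] 0.010856432254857187
([11, 10, 89], array([256.9, 245.8]), array([0.6013, 0.1474, 0.096 ]))
```

Another 1–3 mm, watching the force.

Converted, 0.001 m / 0.6 = 0.0017.

```bash
for i in 1; do python3 -m crank '[[0, 0, 0.0017, 0, 0, 0, 0], [0, 0, 0, 0, 0, 0, 0], [0, 0, 0, 0, 0, 0, 0]]' && python3 -m crank '[[0, 0, 0.0013, 0, 0, 0, 0], [0, 0, 0, 0, 0, 0, 0], [0, 0, 0, 0, 0, 0, 0]]'; done
python3 - <<'E'
from vial import *
c=grab("wrist"); s=arm.sense(); print(s["tool_pos"],s["ft_force"],s["gripper_width"])
for b in blue(c,s["tool_pos"][2]-.073): print(b)
E
```

```text
t: 7.88
tool_pos: [0.6016, 0.1472, 0.1683]
tool_rot: [180.0, 0.0, -180.0]
ft_force: [-0.5, 0.2, 1.6]
gripper_width: 0.0109
gripper_force: 15.0
t: 8.13
tool_pos: [0.602, 0.1472, 0.1682]
tool_rot: [180.0, 0.1, -180.0]
ft_force: [-1.2, -0.4, 4.6]
gripper_width: 0.0108
gripper_force: 15.0
[0.60200449 0.14719015 0.16814468] [-0.53975535 -1.22194852  5.10619774] 0.010913611969190244
([11, 10, 88], array([257. , 246.2]), array([0.6023, 0.1475, 0.0951]))
```

Converted, -0.03 m / 0.6 = -0.05, -0.02 m / 0.6 = -0.0333.

```bash
python3 -m crank '[[0, 0, 0, 0, 0, 0, 0.022], [0, 0, 0, 0, 0, 0, 0.022], [0, 0, 0, 0, 0, 0, 0.022], [0, 0, -0.0333, 0, 0, 0, 0.022], [0, 0, -0.05, 0, 0, 0, 0.022]]' && python3 -m crank '[[0, 0, -0.05, 0, 0, 0, 0.022], [0, 0, -0.0167, 0, 0, 0, 0.022], [0, 0, 0, 0, 0, 0, 0.022], [0, 0, 0, 0, 0, 0, 0.022]]'
python3 - <<'E'
from vial import *
c=grab("wrist"); s=arm.sense(); print(s["tool_pos"],s["ft_force"],s["gripper_width"])
for b in blue(c,.095): print(b,bydepth(c,b[1].round()))
np.savez("w6",im=c["im"],d=c["d"],T=c["T"])
im=cv2.resize(c["im"][60:300,120:440],(800,600),interpolation=cv2.INTER_CUBIC); cv2.imwrite("pics/w6.png",im[:,:,::-1])
E
```

```text
t: 8.6
tool_pos: [0.599, 0.147, 0.2133]
tool_rot: [-180.0, -0.5, 180.0]
ft_force: [0.4, -0.7, -0.1]
gripper_width: 0.0216
gripper_force: 0.0
t: 8.93
tool_pos: [0.6013, 0.1472, 0.2564]
tool_rot: [-180.0, -0.0, -180.0]
ft_force: [-0.2, 0.2, -0.5]
gripper_width: 0.0218
gripper_force: 0.0
[0.60063278 0.14712542 0.25508587] [-0.92849594 -0.68501953 -0.51518667] 0.02193457864316319
([9, 6, 42], array([404.2,   2.1]), array([0.4212, 0.2778, 0.095 ])) [[0.39121917 0.31792593 0.01964005]]
([10, 8, 54], array([393.8,   7.4]), array([0.4285, 0.2667, 0.095 ])) [[0.40007444 0.30451028 0.01879287]]
([4, 14, 21], array([496. , 142.4]), array([0.5427, 0.4001, 0.095 ])) [[0.54736017 0.45176991 0.04509631]]
([7, 7, 39], array([257.1, 197.9]), array([0.6018, 0.1477, 0.095 ])) [[0.60152795 0.14761034 0.0961255 ]]
```

View pics/w6.png

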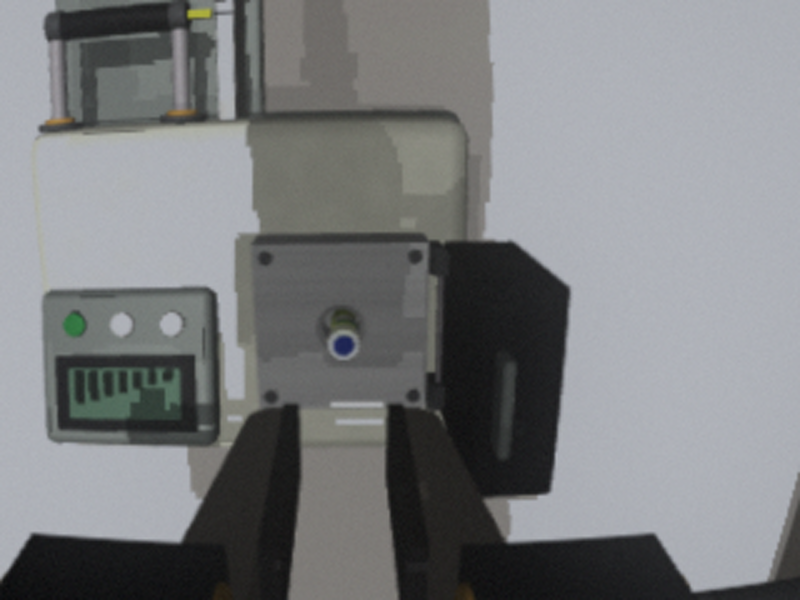

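The vial stands in the well, with its insert at px (344,345) in the crop; depth puts the top at z=0.096 against 0.095 expected, so it is home. The cover is upright on the right. Next I move the closed fingers to its left and swing it shut.

Careful with the scale: shifts go in shares of 0.6 m and turns go in shares of 90 degrees. That gives: 0.041 m / 0.6 = 0.0683, 0.022 m / 0.6 = 0.0367.

```bash
python3 -m crank '[[0, 0.0683, 0, 0, 0, 0, 0], [0, 0.0683, 0, 0, 0, 0, 0], [0, 0.0683, 0, 0, 0, 0, 0], [0, 0, 0.0367, 0, 0, 0, 0], [0, 0, 0.0367, 0, 0, 0, 0]]' && python3 -m crank '[[0, 0, 0, 0, 0, 0, 0], [0, -0.0183, 0, 0, 0, 0, 0], [0, -0.0183, 0, 0, 0, 0, 0], [0, -0.0167, 0, 0, 0, 0, 0], [0, -0.0167, 0, 0, 0, 0, 0]]' && python3 -m crank '[[0, -0.0217, -0.0067, 0, 0, 0, 0], [0, -0.0217, -0.0058, 0, 0, 0, 0], [0, -0.0113, 0.0013, 0, 0, 0, 0], [0, -0.0113, 0.0013, 0, 0, 0, 0], [0, 0, 0, 0, 0, 0, 0]]'
```

```text
t: 9.4
tool_pos: [0.6007, 0.2726, 0.2112]
tool_rot: [180.0, -0.0, -179.8]
ft_force: [1.0, -0.2, 0.6]
gripper_width: 0.0004
gripper_force: 0.0
t: 9.82
tool_pos: [0.6022, 0.2263, 0.2146]
tool_rot: [180.0, 0.1, 179.9]
ft_force: [-0.4, 0.4, 0.8]
gripper_width: 0.0003
gripper_force: 0.0
t: 10.23
tool_pos: [0.6017, 0.187, 0.2193]
tool_rot: [-180.0, 0.0, 179.9]
ft_force: [-0.2, -0.1, 0.2]
gripper_width: 0.0007
gripper_force: 0.0
```

Converted, -0.0064 m / 0.6 = -0.0107, -0.0055 m / 0.6 = -0.0092.

```bash
python3 -m crank '[[0, -0.0107, 0.0042, 0, 0, 0, 0], [0, -0.0107, 0.0042, 0, 0, 0, 0], [0, -0.0092, 0.0067, 0, 0, 0, 0], [0, -0.0092, 0.0067, 0, 0, 0, 0], [0, 0, 0, 0, 0, 0, 0]]' && python3 -m crank '[[0, -0.0067, 0.0067, 0, 0, 0, 0], [0, -0.0067, 0.0067, 0, 0, 0, 0], [0, 0, 0.005, 0, 0, 0, 0], [0, 0, 0, 0, 0, 0, 0]]' && python3 -m crank '[[0, 0, 0.0033, 0, 0, 0, 0], [0, 0, 0, 0, 0, 0, 0], [0, 0, 0, 0, 0, 0, 0]]'
```

```text
t: 10.65
tool_pos: [0.601, 0.1636, 0.2046]
tool_rot: [-180.0, -0.1, 180.0]
ft_force: [-0.1, 0.2, 0.1]
gripper_width: 0.0004
gripper_force: 0.0
t: 10.98
tool_pos: [0.601, 0.1565, 0.1939]
tool_rot: [-180.0, -0.1, 180.0]
ft_force: [-0.5, 0.3, 0.3]
gripper_width: 0.0002
gripper_force: 0.0
t: 11.23
tool_pos: [0.6014, 0.1569, 0.1935]
tool_rot: [-180.0, -0.0, -180.0]
ft_force: [-1.8, -2.2, 5.4]
gripper_width: 0.0006
gripper_force: 2.5
```

```bash
python3 - <<'E'
from h import *
c=grab("side"); a=np.load("side0.npz")
for v in range(135,180,4): print(v,[tuple(int(q) for q in c["im"][v,u]) [0] for u in range(268,312,4)],np.round(bydepth(c,[(u,v) for u in(275,285,295)])[:,2],3))
E
```

```text
135 [104, 104, 22, 22, 20, 21, 22, 21, 84, 84, 83] [0.202 0.238 0.238]
139 [103, 105, 53, 29, 30, 22, 37, 25, 78, 85, 86] [0.001 0.239 0.238]
143 [182, 183, 126, 33, 32, 33, 31, 38, 82, 89, 86] [0.    0.226 0.225]
147 [183, 183, 118, 36, 46, 46, 46, 32, 176, 183, 183] [0.002 0.208 0.211]
151 [182, 183, 133, 91, 44, 51, 102, 109, 182, 183, 184] [0.003 0.2   0.194]
155 [183, 184, 182, 180, 41, 81, 182, 183, 183, 182, 183] [0.005 0.138 0.002]
159 [183, 171, 15, 38, 41, 45, 17, 167, 183, 183, 184] [0.106 0.125 0.108]
163 [183, 171, 8, 45, 43, 43, 29, 140, 183, 183, 183] [0.107 0.107 0.106]
167 [175, 168, 7, 28, 27, 26, 20, 92, 174, 183, 183] [0.106 0.108 0.106]
171 [102, 101, 4, 6, 5, 5, 6, 56, 122, 116, 122] [0.1   0.102 0.099]
175 [101, 100, 9, 27, 33, 28, 14, 65, 122, 106, 121] [0.087 0.092 0.083]
179 [99, 98, 65, 67, 64, 65, 64, 96, 89, 106, 128] [0.074 0.075 0.07 ]
```

Converted, 0.002 m / 0.6 = 0.0033.

```bash
python3 -m crank '[[0, 0, 0.0033, 0, 0, 0, 0], [0, 0, 0, 0, 0, 0, 0], [0, 0, 0, 0, 0, 0, 0]]' && python3 -m crank '[[0, 0, -0.05, 0, 0, 0, 0], [0, 0, -0.05, 0, 0, 0, 0], [0.05, -0.0407, 0, 0, 0, 0, 0.028], [0.05, -0.0407, 0, 0, 0, 0, 0.028], [0.05, -0.0407, 0, 0, 0, 0, 0.028]]' && python3 -m crank '[[0.0483, -0.0407, 0, 0, 0, 0, 0.028], [0, 0, 0, 0, 0, 0.0778, 0.028], [0, 0, 0, 0, 0, 0.0778, 0.028], [0, 0, 0, 0, 0, 0.0778, 0.028], [0, 0, 0, 0, 0, 0.0778, 0.028]]' && python3 -m crank '[[0, 0, 0, 0, 0, 0.0778, 0.028], [0, 0, 0, 0, 0, 0.0778, 0.028], [0, 0, 0, 0, 0, 0.0778, 0.028], [0, 0, 0, 0, 0, 0.0778, 0.028], [0, 0, 0, 0, 0, 0.0778, 0.028]]' && python3 -m crank '[[0, 0, 0, 0, 0, 0.0778, 0.028], [0, 0, 0, 0, 0, 0.0778, 0.028], [0, 0, 0, 0, 0, 0.0667, 0.028], [0, 0, 0, 0, 0, 0, 0.028], [0, 0, 0, 0, 0, 0, 0.028]]'
cat > look.py <<'E'
from h import *
def col(c,lo,hi,sm,vm,z,box=None):
    h=cv2.cvtColor(c["im"],cv2.COLOR_RGB2HSV).astype(int)
    H=(h[...,0]-lo)%180
    m=((H<=(hi-lo)%180)&(h[...,1]>sm)&(h[...,2]>vm)).astype(np.uint8)
    n,l,st,ce=cv2.connectedComponentsWithStats(m)
    out=[]
    for i in range(1,n):
        if st[i,4]<6: continue
        w=onplane(c,ce[i],z)[0]
        if .40<w[0]<.50 and .05<w[1]<.13:
            e=np.nonzero(l==i); E=onplane(c,np.c_[e[1],e[0]],z)
            out.append((int(st[i,4]),np.round(ce[i],1),np.round(w,4),"xr",np.round([E[:,0].min(),E[:,0].max(),E[:,1].min(),E[:,1].max()],4)))
    return out
def both(n="wrist"):
    c=grab(n); s=arm.sense(); print(np.round(s["tool_pos"],4),np.round(s["tool_rot"],1),np.round(s["ft_force"],1),round(s["gripper_width"],4),s["t"])
    print("red",*col(c,170,188,110,60,.047),sep="\n "); print("yel",*col(c,20,34,110,60,.046),sep="\n ")
    return c
E
python3 - <<'E'
from look import *
c=both(); both("top"); d=c["d"]
# cover check by depth (side)
s=grab("side"); print(np.round(bydepth(s,[(u,v) for v in(158,162,166,169) for u in(276,284,292)]),3)); print(arm.sense()["qpos"])
# wrist: bar scan along x at y=.055,z=.051
W=np.linalg.inv(c["T"])
for x in np.arange(.44,.535,.006):
    q=W@np.array([x,.085,.051,1]); r=np.hypot(q[0],q[1]); th=np.arctan2(r,-q[2]); u=c["cx"]+c["f"]*th*q[0]/r; v=c["cy"]-c["f"]*th*q[1]/r
    if 0<=u<512 and 0<=v<384: print(round(x,3),int(c["im"][int(round(v)),int(round(u))].mean()),bydepth(c,[(round(u),round(v))]).round(3)[0])
E
```

```text
t: 11.53
tool_pos: [0.6015, 0.1569, 0.1934]
tool_rot: [-180.0, -0.0, -180.0]
ft_force: [-7.0, -2.1, 16.4]
gripper_width: 0.0003
gripper_force: 7.5
t: 11.95
tool_pos: [0.5106, 0.0834, 0.2511]
tool_rot: [180.0, 0.1, -179.9]
ft_force: [-0.6, -0.9, 0.3]
gripper_width: 0.0182
gripper_force: 0.0
t: 12.37
tool_pos: [0.4821, 0.0594, 0.2507]
tool_rot: [180.0, -0.0, 151.6]
ft_force: [-1.5, -0.3, -0.8]
gripper_width: 0.0278
gripper_force: 0.0
t: 12.78
tool_pos: [0.4823, 0.0596, 0.2506]
tool_rot: [180.0, -0.0, 116.7]
ft_force: [-0.7, -0.5, 0.5]
gripper_width: 0.028
gripper_force: 0.0
t: 13.2
tool_pos: [0.4823, 0.0594, 0.2507]
tool_rot: [-180.0, -0.0, 97.2]
ft_force: [-0.4, -0.1, 0.1]
gripper_width: 0.0278
gripper_force: 0.0
[0.4824 0.0594 0.2508] [-180.    -0.    97.2] [-1.3 -0.8 -0.3] 0.0282 13.25
red
 (101, array([237.2, 140.6]), array([0.4586, 0.1013, 0.047 ]), 'xr', array([0.4547, 0.4626, 0.0951, 0.1075]))
yel
 (36, array([260.6, 153.5]), array([0.4826, 0.0913, 0.046 ]), 'xr', array([0.4808, 0.4844, 0.0867, 0.0959]))
[0.4824 0.0594 0.2508] [-180.    -0.    97.2] [-0.3  0.3 -0.3] 0.0279 13.3
red
yel
[[0.574 0.17  0.11 ]
 [0.598 0.174 0.107]
 [0.622 0.171 0.108]
 [0.573 0.155 0.105]
 [0.597 0.144 0.112]
 [0.621 0.148 0.109]
 [0.572 0.127 0.109]
 [0.596 0.129 0.108]
 [0.619 0.127 0.109]
 [0.572 0.116 0.106]
 [0.595 0.113 0.108]
 [0.619 0.119 0.104]]
[-7.27848359e+00 -1.61635017e+00  1.08769699e+02  8.25631668e-03
  7.28537808e+01 -1.44026556e+01]
0.44 69 [0.435 0.076 0.011]
0.446 68 [0.442 0.077 0.011]
0.452 66 [0.449 0.077 0.011]
0.458 72 [0.456 0.076 0.011]
0.464 76 [0.463 0.077 0.011]
0.47 77 [0.47  0.077 0.011]
0.476 51 [0.476 0.084 0.047]
0.482 48 [0.482 0.085 0.052]
0.488 49 [0.488 0.085 0.048]
0.494 98 [0.494 0.084 0.047]
0.5 99 [0.501 0.084 0.048]
0.506 99 [0.507 0.084 0.048]
0.512 94 [0.513 0.084 0.047]
0.518 97 [0.519 0.085 0.049]
0.524 50 [0.524 0.086 0.055]
0.53 115 [0.529 0.086 0.056]
```

Converted, 0.034 m / 0.6 = 0.0567, 6.3 degrees / 90 = 0.07.

```bash
python3 -m crank '[[0, 0, 0, 0, 0, 0.07, 0.028], [0, 0, 0, 0, 0, 0, 0.028], [0, 0, 0.0567, 0, 0, 0, 0.028], [0, 0, 0.0567, 0, 0, 0, 0.028], [0, 0, 0, 0, 0, 0, 0.028]]' && python3 -m crank '[[0, 0, 0.0333, 0, 0, 0, 0.028], [0, 0, 0.0333, 0, 0, 0, 0.028], [0, 0, 0.0233, 0, 0, 0, 0.028], [0, 0, 0.0217, 0, 0, 0, 0.028], [0, 0, 0, 0, 0, 0, 0.028]]' && python3 -m crank '[[0, 0, 0, 0, 0, 0, 0.028], [0, 0, 0, 0, 0, 0, 0.028]]' && python3 -c "
from look import *
both()"
```

```text
t: 13.77
tool_pos: [0.4784, 0.0596, 0.1771]
tool_rot: [-179.3, -0.1, 90.9]
ft_force: [-1.7, 0.5, -0.1]
gripper_width: 0.0281
gripper_force: 0.0
t: 14.18
tool_pos: [0.4814, 0.0593, 0.1149]
tool_rot: [-179.8, -0.0, 90.8]
ft_force: [-0.6, 0.6, -0.3]
gripper_width: 0.0278
gripper_force: 0.0
t: 14.35
tool_pos: [0.4835, 0.0591, 0.1176]
tool_rot: [179.9, 0.0, 90.8]
ft_force: [-0.1, -1.9, 0.3]
gripper_width: 0.0284
gripper_force: 0.0
[0.4835 0.059  0.1177] [179.9   0.   90.7] [-0.9  0.5  0.1] 0.0281 14.4
red
 (360, array([210. , 178.5]), array([0.4586, 0.1015, 0.047 ]), 'xr', array([0.4543, 0.4631, 0.095 , 0.1095]))
yel
 (115, array([254.9, 196.3]), array([0.4828, 0.0915, 0.046 ]), 'xr', array([0.4812, 0.4845, 0.0869, 0.0962]))
```

Converted, 0.002 m / 0.6 = 0.0033, -0.0008 m / 0.6 = -0.0013.

```bash
python3 -m crank '[[0, -0.0013, 0.0033, 0, 0, 0, 0], [0, 0, 0, 0, 0, 0, 0], [0, 0, 0, 0, 0, 0, 0], [0, 0, 0, 0, 0, 0, 0], [0, 0, 0, 0, 0, 0, 0]]' 40 && python3 -m crank '[[0, -0.01, 0, 0, 0, 0, 0], [0, -0.01, 0, 0, 0, 0, 0], [0, -0.0083, 0, 0, 0, 0, 0], [0, -0.0083, 0, 0, 0, 0, 0], [0, 0, 0, 0, 0, 0, 0]]' 40 && python3 -m crank '[[0, 0, 0, 0, 0, 0, 0], [0, 0, 0, 0, 0, 0, 0], [0, 0, 0, 0, 0, 0, 0]]' && python3 -c "
from look import *
both();both()"
```

```text
t: 14.82
tool_pos: [0.4823, 0.0591, 0.1145]
tool_rot: [179.9, 0.0, 90.7]
ft_force: [2.1, -0.1, 0.4]
gripper_width: 0.0108
gripper_force: 40.0
t: 15.23
tool_pos: [0.4607, 0.0589, 0.1146]
tool_rot: [179.7, 0.0, 90.7]
ft_force: [7.2, 0.9, -5.0]
gripper_width: 0.0108
gripper_force: 40.0
t: 15.48
tool_pos: [0.4611, 0.0588, 0.1145]
tool_rot: [179.7, -0.0, 90.7]
ft_force: [6.8, 1.7, -4.4]
gripper_width: 0.011
gripper_force: 40.0
[0.4611 0.0589 0.1146] [179.7  -0.   90.7] [ 6.9  0.4 -5. ] 0.0108 15.5333
red
 (367, array([250.9, 180.1]), array([0.4584, 0.1015, 0.047 ]), 'xr', array([0.4543, 0.4622, 0.095 , 0.1091]))
yel
 (105, array([257.1, 199.7]), array([0.4618, 0.0904, 0.046 ]), 'xr', array([0.4601, 0.4634, 0.0862, 0.0953]))
[0.4612 0.0589 0.1146] [179.7  -0.   90.7] [ 7.3  0.8 -5.1] 0.011 15.5833
red
 (369, array([250.9, 180.1]), array([0.4585, 0.1016, 0.047 ]), 'xr', array([0.4544, 0.4623, 0.095 , 0.1091]))
yel
 (105, array([257.1, 199.7]), array([0.4619, 0.0904, 0.046 ]), 'xr', array([0.4602, 0.4635, 0.0862, 0.0953]))
```

Converted, -0.0016 m / 0.6 = -0.0027.

```bash
python3 -m crank '[[0, -0.0027, 0, 0, 0, 0, 0], [0, -0.0027, 0, 0, 0, 0, 0], [0, 0, 0, 0, 0, 0, 0], [0, 0, 0, 0, 0, 0, 0], [0, 0, 0, 0, 0, 0, 0]]' && python3 -c "
from look import *
both();both()"
```

```text
t: 16.0
tool_pos: [0.458, 0.0588, 0.1146]
tool_rot: [179.7, -0.0, 90.7]
ft_force: [7.0, 1.2, -5.4]
gripper_width: 0.0108
gripper_force: 40.0
[0.4581 0.0588 0.1146] [179.7  -0.   90.7] [ 7.   1.2 -4.4] 0.0111 16.05
red
 (370, array([256.9, 180.1]), array([0.4585, 0.1016, 0.047 ]), 'xr', array([0.4544, 0.4623, 0.095 , 0.1091]))
yel
 (101, array([257., 200.]), array([0.4587, 0.0902, 0.046 ]), 'xr', array([0.4571, 0.4604, 0.0862, 0.0942]))
[0.4581 0.0588 0.1146] [179.7  -0.   90.7] [ 8.   1.7 -5.2] 0.0109 16.1
red
 (369, array([256.9, 180.2]), array([0.4586, 0.1015, 0.047 ]), 'xr', array([0.4544, 0.4624, 0.095 , 0.1086]))
yel
 (101, array([257., 200.]), array([0.4588, 0.0902, 0.046 ]), 'xr', array([0.4571, 0.4604, 0.0861, 0.0941]))
```

The pointer is opposite the rider to within about 0.2 mm. I'll check that the cover is still shut and the slide is steady, then hand in.

```bash
python3 - <<'E'
from look import *
s=grab("side"); z=bydepth(s,[(u,v) for v in(158,162,166,169) for u in(276,284,292)])[:,2]; print(z.round(3))
v=arm.sense(); print(abs(v["joint_vel"]).max(),v["gripper_force"])
if .100<np.median(z)<.113 and np.ptp(z)<.015 and v["gripper_force"]>30: print(order.close_job())
E
```

```text
[0.107 0.109 0.105 0.108 0.108 0.111 0.107 0.108 0.109 0.107 0.104 0.106]
0.11819428269305343 39.998565316200256
the job is handed in; nothing more can be done
None
```

The job is handed in after about 16 s: the blue-capped vial is fully home in the well, the cover was shut before the slide was pulled, and the gripper still holds the handle with its pointer within about 0.2 mm of the red rider.

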